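# Put the shaker back on the carousel, turn it to the front and hold it

## Robot

A 6-joint arm with a two-finger parallel gripper is mounted at the origin on the work surface. World frame = base frame: x ahead of the robot, y to its left, z up, the work surface at z = 0. Lengths are in m, angles in degrees, forces in N, time in s.
With the tool pointing down it reaches from about 0.425 to 0.95 m from the base axis. Payload 3.5 kg.
Tool frame: the origin (TCP) lies at the very end of the fingers, on their centre line; the grasp point (between the pads) lies 19 mm behind it (grip_depth is the distance from the TCP to the grasp point, in m); y points along the fingers, z is the direction in which the jaws open and shut, and the axes are right-handed (so a half turn about y gives the same grasp; the last joint's range is limited). The gripper opens to 85 mm and grips with 20 to 120 N. Pads are 22 mm wide; open, the fingers measure 114 mm over their backs; the gripper's body (76 mm by 85 mm) begins 54 mm behind the grasp point. The pads swing forward as they close: fully open they stand 13 mm farther back than shut.
Start: joints at [60.046, 16.404, 90.338, -0, 73.258, -8.594], TCP at [0.246, 0.629, 0.231] pointing down, gripper open.
Joint ranges: [-158.93, 158.93], [-51.34, 127.21], [12.03, 142.37], [-87.48, 267.48], [13.55, 161.25], [-162.69, 162.69]. Speed limits (degrees/s): [159.86, 159.86, 180, 180, 180, 180].

## Interface

Orientations are given as [roll, pitch, yaw] about the fixed x, y, z axes, in that order (R = Rz(yaw) Ry(pitch) Rx(roll)).
In Python, from plant import state, capture, finish_job, boxes_of, grip_depth gives the robot as it stands.
- The arm moves only by the shell command python3 -m handwheel 'ROWS'. ROWS is text: rows parted by semicolons, each of 5 numbers parted by spaces: the shift along the tool's x, y, z as a fraction of full scale, then the turn about the tool's y as a fraction of full scale, then the opening, from 0 (shut) to 1 (fully open). A call has 1 to 10 rows; each row shifts and turns the commanded pose from where the row before left it, along the tool's axes as they then stand; what a row does not reach is not made up. Full scale, the value 1, is 0.02 m for a shift and 4 degrees for a turn. A row lasts 1/12 s, in which the tool goes at most 41.7 mm and 7.16 degrees, less where a joint would pass 70% of its speed; a pose out of reach is approached as far as the arm can. A call with a number of a shift or a turn outside -1 to 1 is refused whole. A call with a gripper value outside its range is refused whole. The fingers move at their own pace and stop on an object; the grip force is fixed at half the most. Time passes only in rows, so rows that do not move let the fingers close. It gives the time, the measured TCP pose, the force and the opening at its end, in the units of the state.
- state(): the state, without advancing time (a new reading comes with each control period).
- capture(name): name is "side" or "top"; returns a dict with "pixels" (384x512x3 uint8, red, green, blue), "camera_matrix" (3x3 intrinsics, pixels), "xyz" and "attitude" of the camera in the world. Camera axes: x right, y up, looking along -z (the intrinsics and any distortion apply to the point x, -y, -z); pixel columns grow to the right and rows downward; lengths in m; the calibration is good to about 2 mm. A picture is of the moment at which its call begins. There is no depth.
- finish_job(): hands the job in, once; it reports no verdict.
Trained networks look in the newest picture that a camera, given by its name, has taken for a name from the list of things; names that differ only in an ending like _2 or _b are one class to them, and where a whole thing is asked for, a point or a joint stands for the part that bears it (a point fixed in the world has none). Each returns a list of dicts, best first, with "confidence" (0 to 1); they miss things now and then, are a little off and sometimes report something else, mostly with a low value. They report only what shows in the picture. A call takes as long as a camera call. They do not tell look-alikes from the thing itself.
- boxes_of(camera, target): "at" ([column, row] in pixels, amid what is visible of it).
The state is a dict: "time_s": time; "joints": joint angles; "joint_vel": joint speeds; "tau": joint torques, N m; "ee_pos": TCP position; "tool_rot": TCP orientation; "wrist_force": force on the tool from outside, world axes, zero at the start; "wrist_torque": the same for the moment, N m; "gripper_width": finger opening in m.
Only numpy, scipy, OpenCV 4.12 (cv2) and the standard library are available. Lean on these libraries where they do the work, as an engineer would, in place of code of your own. Each camera call takes 0.05 s, during which the arm holds its last target.

## Task

The refilled steel shaker with the loop handle stands on the packing table: stand it upright in the empty pocket of the seasoning carousel. Turn the turntable gently, so that no pot tips, until the shaker is squarely at the front, behind the spill tray that is fixed to the carousel's foot. Finish with the gripper still closed on the black carrying handle at the top of the carousel's post, holding the turntable still there for the person who seasons the next tray, with the four canisters upright in their pockets and everything else left where it was.

Things in the scene. Friction and masses are not known exactly. Their poses are not given: they have to be found in the camera images.
- shaker: The shaker as a whole, see shaker_mid; origin at the centre of its underside.
- carousel: The fixed foot of the carousel: a steel disc 236 mm across and 33 mm high with the bearing, which does not move. Origin: on the table, on the turntable's vertical axis. Its -x axis points to the front, where the spill tray is. The carousel stands somewhere in front of the robot, turned by up to about 0.45 rad.
- tray_mid (a point): Middle of the floor of the spill tray, an open steel tray 80 x 130 mm and 16 mm high fixed to the foot, its middle 207 mm in front (-x of the foot) of the axis. A small scoop lies in it.
- turntable (a joint): Angle turned by the turntable since the start, in rad, growing counter-clockwise from above; turns endlessly both ways with little friction (0.03 Nm), stays where left. Disc 314 mm across, its deck 43 mm above the table, with five cup-like ring pockets (63 mm inside, 30 mm high) evenly spaced, centres 100 mm from the axis; four hold canisters. Stop-start jerks rock the pots: one smooth sweep is best.
- grab_handle: The carrying handle, part of the turntable and turning with it. Origin on the turntable's axis, 33 mm above the table; its x axis runs along the bar, at right angles to the line from the axis to the empty pocket. See handle_bar for the part to grip.
- handle_bar (a point): Middle of the handle's bar: straight, level, black plastic, 92 mm long (its x), 14 mm thick (y), 14 mm high, on the turntable's axis, 243 mm above the table; top of a flat steel loop open for 21 mm below it, on a 22 mm post. Nothing else on the carousel is above 180 mm. Grip it from above, fingers on its long sides; turning the gripper about the vertical turns the turntable.
- shaker_mid (a point): Middle, half-way up, of the shaker: a steel pot 56 mm across (59 at the rim of its domed perforated top), 130 mm high, with a D-shaped loop handle on its side, towards its +x: 10 mm thick, reaching 68 mm from the pot's axis, between 37 and 97 mm above its underside. About 0.3 kg, loose, standing on the table to the right of the carousel; its loop may point any way.
- empty_pocket (a point): Middle of the floor (the deck) of the empty pocket, 100 mm from the turntable's axis, 43 mm above the table; turns with the turntable. Its ring is 63 mm inside, flaring to 72 mm at the mouth, 30 mm high: the shaker goes in with 3.5 mm of play all round, its loop above the ring. The canisters beside it stand 118 mm away, centre to centre, their tops 151 mm above the table.
- canister1_mid (a point): Middle, half-way up, of a plain round steel canister with a flat lid and no handle: 56 mm across (59 at the lid), 108 mm high, about 0.3 kg, loose in a pocket of the turntable.
- canister2_mid (a point): Middle, half-way up, of a plain round steel canister with a flat lid and no handle: 56 mm across (59 at the lid), 108 mm high, about 0.3 kg, loose in a pocket of the turntable.
- canister3_mid (a point): Middle, half-way up, of a plain round steel canister with a flat lid and no handle: 56 mm across (59 at the lid), 108 mm high, about 0.3 kg, loose in a pocket of the turntable.
- canister4_mid (a point): Middle, half-way up, of a plain round steel canister with a flat lid and no handle: 56 mm across (59 at the lid), 108 mm high, about 0.3 kg, loose in a pocket of the turntable.
- scoop: Small steel measuring scoop, cup 42 mm across and 26 mm high with a handle reaching 100 mm to its +y, lying in the spill tray. Origin under its cup. Leave alone.
- oil_bottle: White squeeze bottle with a nozzle, 60 mm across, 186 mm high, standing beside the carousel. Origin under its centre. Leave alone.
- meal_tray: Black plastic meal tray with two compartments, 190 x 140 x 42 mm. Origin under its centre. Leave alone.
- bowl: Steel bowl 170 mm across, 75 mm high. Origin under its centre. Leave alone.
- salt_jar: White plastic jar with a grey lid, 72 mm across, 105 mm high. Origin under its centre. Leave alone.
Not all that is in view belongs to the job. What is shaped like the part that bears canister1_mid but blue or orange is not meant.

How it is judged (in metres and radians):
On the way:
1. the shaker stands upright in the empty pocket and has been let go (horizontal distance between shaker_mid and empty_pocket below 0.012 m and height (world z) of shaker_mid between 0.103 and 0.113 m and angle between shaker_mid's own z axis and vertical below 0.15 rad and contact force between the fingers and shaker below 0.1 N), for 0.3 s.
At the end, for the whole second after the job is handed in: The shaker stands in the pocket at the front, its middle within 18 mm (10 degrees) sideways of the line from the axis through the spill tray; the turntable is still (under 0.15 rad/s); the fingers press the carrying handle with over 3 N; all five pots stand upright in their pockets (y of shaker_mid in the frame of carousel between -0.018 and 0.018 m and x of shaker_mid in the frame of carousel below -0.08 m and velocity of joint turntable between -0.15 and 0.15 rad/s and contact force between the fingers and grab_handle above 3 N and horizontal distance between shaker_mid and empty_pocket below 0.012 m and height (world z) of shaker_mid below 0.113 m and angle between each of shaker_mid, canister1_mid, canister2_mid, canister3_mid, canister4_mid's own z axis and vertical below 0.15 rad and horizontal distance between each of shaker_mid, canister1_mid, canister2_mid, canister3_mid, canister4_mid and carousel below 0.112 m and height (world z) of each of canister1_mid, canister2_mid, canister3_mid, canister4_mid below 0.102 m); the arm keeps its last pose, push and grip.
It fails at once if a canister on the carousel is tipped (over 0.35 rad) or lifted out of its pocket (angle between any of canister1_mid, canister2_mid, canister3_mid, canister4_mid's own z axis and vertical above 0.35 rad or height (world z) of any of canister1_mid, canister2_mid, canister3_mid, canister4_mid above 0.115 m).
It fails at once if something else on the table is moved by more than 30 mm (distance of any of scoop, oil_bottle, meal_tray, bowl, salt_jar from where it was at the start of the episode above 0.03 m).
It also fails if it takes over 67 s, if anything falls off the work surface, if the arm or the gripper's body presses on something with over 40 N, if the wrist force passes 120 N, or if a joint passes its speed limit or range.

## Working session

There is one attempt and no reset: what is moved stays moved. The work goes in short steps, Python scripts to look and compute and a shell command to move; the robot and the scene stay as the last step left them, time stands still between calls to the robot, and variables do not carry over. Pictures are saved under pics/ and viewed, and the job is handed in when it is done.

```bash
mkdir -p pics; ls; python3 - <<'E'
from plant import *
import cv2
print(state()); print(grip_depth)
for c in ['side','top']:
    r=capture(c); cv2.imwrite(f'pics/{c}0.png',r['pixels'][:,:,::-1])
    print(c,r['camera_matrix'],r['xyz'],r['attitude'],[k for k in r])
E
```

```text
pics
{'time_s': 0.0, 'joints': array([ 6.00478157e+01,  1.64572553e+01,  9.04243208e+01, -6.18459676e-04,
        7.32575221e+01, -8.59495353e+00]), 'joint_vel': array([-0.02433312, -0.06281811,  0.09091893, -0.03362254, -0.00681643,
        0.03247305]), 'tau': array([ 7.78803333e-04, -4.05980587e+01, -2.92624944e+01, -1.49833886e-04,
        5.73912359e-03,  4.40298848e-06]), 'ee_pos': array([0.2454681 , 0.62807084, 0.22988848]), 'tool_rot': array([-9.01376245e+01,  2.02028040e-02, -2.13570762e+01]), 'wrist_force': array([0.18870925, 0.1098854 , 0.0056269 ]), 'wrist_torque': array([-0.04864237, -0.00461002,  0.01022428]), 'gripper_width': 0.08510025341141554}
0.0187
side [[495.80199095   0.         249.94347012]
 [  0.         495.80199095 190.7608138 ]
 [  0.           0.           1.        ]] [ 0.33150594 -0.87671153  1.36535954] [38.67166464 -0.55831146 -9.63070121] ['pixels', 'camera_matrix', 'xyz', 'attitude']
top [[363.1081992    0.         260.81218594]
 [  0.         363.1081992  195.15576347]
 [  0.           0.           1.        ]] [0.42140027 0.08265907 1.14431131] [  5.35790056  -0.24130682 -91.64474029] ['pixels', 'camera_matrix', 'xyz', 'attitude']
```

View pics/side0.png

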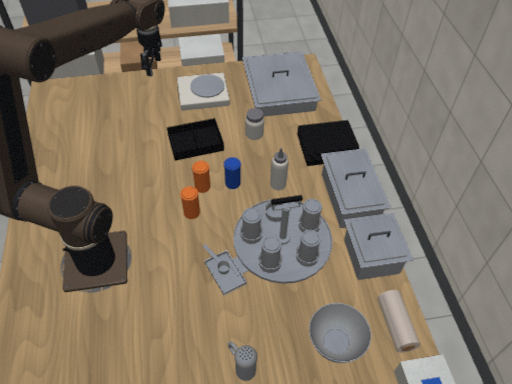

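View pics/top0.png

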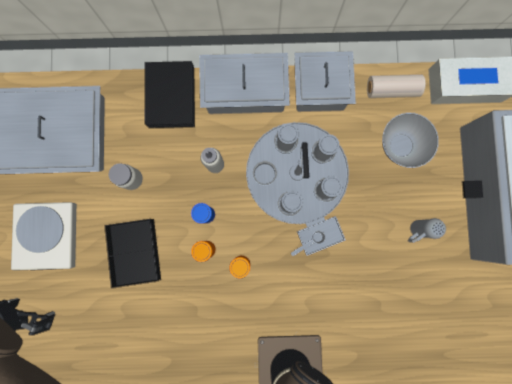

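```bash
cat > h.py <<'E'
import numpy as np, cv2
from plant import *
from scipy.spatial.transform import Rotation as R
def cam(name):
    r=capture(name); r['R']=R.from_euler('xyz',r['attitude'],degrees=True).as_matrix(); return r
def proj(r,p):
    p=np.atleast_2d(p); q=(p-r['xyz'])@r['R']; q=q*[1,-1,-1]
    u=q@r['camera_matrix'].T; return u[:,:2]/u[:,2:]
def ray(r,uv):
    q=np.linalg.inv(r['camera_matrix'])@np.array([uv[0],uv[1],1.]); return r['R']@(q*[1,-1,-1])
def atz(r,uv,z):
    d=ray(r,uv); return r['xyz']+d*(z-r['xyz'][2])/d[2]
def tri(rs,uvs):
    A=np.zeros((3,3));b=np.zeros(3)
    for r,uv in zip(rs,uvs):
        d=ray(r,uv);d/=np.linalg.norm(d);P=np.eye(3)-np.outer(d,d);A+=P;b+=P@r['xyz']
    x=np.linalg.solve(A,b); return x,[np.linalg.norm(proj(r,x)[0]-uv) for r,uv in zip(rs,uvs)]
E
python3 - <<'E'
from h import *
a=cam('side');b=cam('top')
import pickle
pickle.dump((a,b),open('c0.pkl','wb'))
for n in ['shaker','carousel','tray_mid','grab_handle','handle_bar','shaker_mid','empty_pocket','canister1_mid','scoop','oil_bottle','meal_tray','bowl','salt_jar']:
    for c in ['side','top']:
        print(n,c,[(np.round(d['at'],1).tolist(),round(d['confidence'],2)) for d in boxes_of(c,n)][:7])
E
```

```text
shaker side [([244.2, 359.9], 0.67), ([249.0, 221.9], 0.59), ([285.1, 204.6], 0.29)]
shaker top [([425.9, 229.5], 0.62), ([325.2, 234.3], 0.23)]
carousel side [([225.4, 272.7], 0.57)]
carousel top [([327.0, 232.3], 0.74)]
tray_mid side [([229.0, 277.6], 0.57)]
tray_mid top [([325.8, 234.9], 0.83), ([296.0, 176.8], 0.31)]
grab_handle side [([287.3, 207.4], 0.86)]
grab_handle top [([301.4, 158.6], 0.67), ([320.7, 230.7], 0.25)]
handle_bar side [([285.1, 201.3], 0.77)]
handle_bar top [([425.5, 229.2], 0.7), ([305.4, 163.9], 0.56)]
shaker_mid side [([243.0, 359.2], 0.77), ([284.4, 205.3], 0.73)]
shaker_mid top [([427.1, 229.5], 0.87), ([212.8, 159.5], 0.72), ([331.2, 188.7], 0.4), ([131.3, 254.4], 0.24)]
empty_pocket side [([285.1, 243.8], 0.83)]
empty_pocket top [([291.6, 175.4], 0.88)]
canister1_mid side [([202.3, 175.7], 0.82), ([190.2, 204.3], 0.75), ([251.3, 222.9], 0.72), ([233.0, 169.6], 0.62), ([229.3, 275.8], 0.49)]
canister1_mid top [([291.0, 206.8], 0.95), ([243.4, 267.8], 0.94), ([202.1, 252.2], 0.76), ([286.7, 135.7], 0.62), ([201.3, 215.0], 0.56), ([326.1, 147.8], 0.22)]
scoop side [([219.0, 260.6], 0.55)]
scoop top [([312.0, 240.4], 0.66), ([285.9, 134.8], 0.47)]
oil_bottle side [([281.8, 170.3], 0.65)]
oil_bottle top [([213.0, 158.3], 0.55), ([296.9, 175.8], 0.27)]
meal_tray side [([193.6, 138.8], 0.79), ([220.9, 260.0], 0.26)]
meal_tray top [([133.1, 255.3], 0.92)]
bowl side [([340.8, 331.6], 0.59)]
bowl top [([412.3, 140.7], 0.81)]
salt_jar side [([250.8, 122.0], 0.83), ([266.9, 249.2], 0.67), ([284.4, 204.6], 0.66)]
salt_jar top [([126.1, 174.9], 0.64)]
```

The side view shows the carousel at about (283,238), the handle bar at (285,201) and the shaker at (243,360), near the bottom edge. In the top view the empty pocket is at (264,174), the spill tray at (320,236) and the shaker at (430,229), with its loop pointing left. I'll zoom in next.

```bash
python3 - <<'E'
from h import *
import pickle
a,b=pickle.load(open('c0.pkl','rb'))
def crop(r,x0,y0,w,h,s,n):
    cv2.imwrite(n,cv2.resize(r['pixels'][y0:y0+h,x0:x0+w,::-1],None,fx=s,fy=s,interpolation=cv2.INTER_CUBIC))
crop(b,236,112,130,150,4,'pics/t_car.png'); 
crop(a,180,180,160,130,4,'pics/s_car.png')
crop(b,400,205,60,45,8,'pics/t_sh.png'); crop(a,215,330,60,54,8,'pics/s_sh.png')
E
```

```text
(no output)
```

View pics/t_car.png

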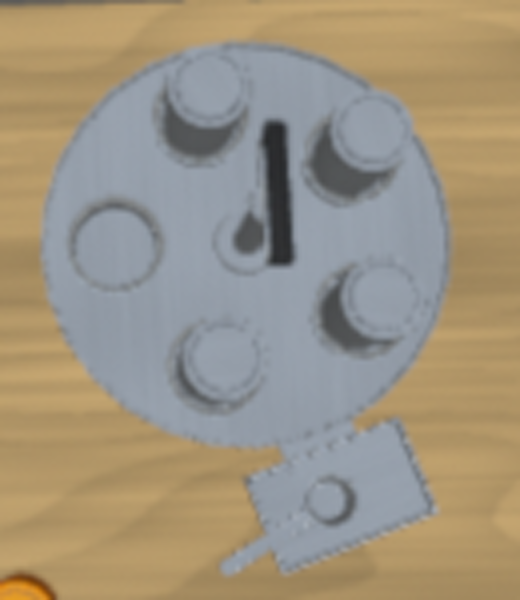

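View pics/s_car.png

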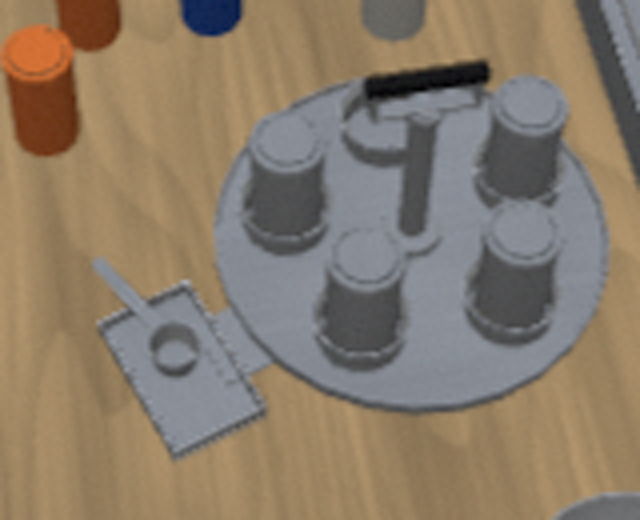

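View pics/t_sh.png

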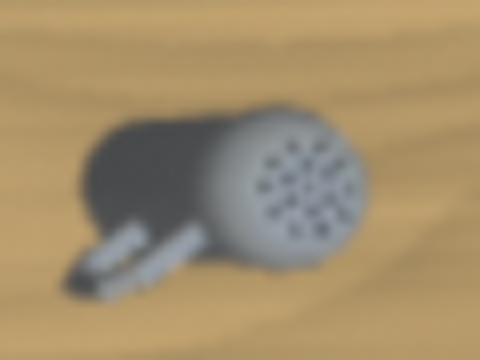

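View pics/s_sh.png

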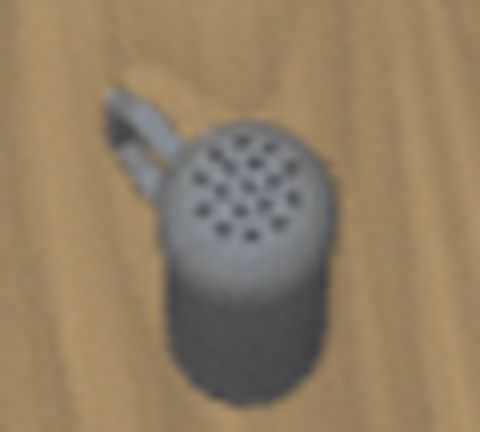

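```bash
python3 - <<'E'
from h import *
import pickle
from scipy.optimize import least_squares
a,b=pickle.load(open('c0.pkl','rb'))
T=lambda x,y:(236+(x+.5)/4-.5,112+(y+.5)/4-.5)
S=lambda x,y:(180+(x+.5)/4-.5,180+(y+.5)/4-.5)
# disc
def fit(sel):
    pts=[(b,T(*p)) for p in [(42,245),(450,240),(245,447),(245,42),(107,395),(100,100),(400,360)]] if 'b' in sel else []
    pts+=[(a,S(*p)) for p in [(216,230),(608,245),(415,410),(275,350),(560,355)]] if 'a' in sel else []
    f=lambda c:[np.linalg.norm(atz(r,p,.043)[:2]-c)-.157 for r,p in pts]
    s=least_squares(f,[.5,0]);return s.x,np.round(np.array(f(s.x))*1e3,1)
for s in ['b','a','ab']: print(s,fit(s))
c=fit('ab')[0]
# bar ends top face mid
eb=[T(274,121),T(282,265)]; ea=[S(366,85),S(488,68)]
print('bar top',[atz(b,p,.25)[:2].round(4) for p in eb]); print('bar side',[atz(a,p,.246)[:2].round(4) for p in ea])
for i in range(2): print(tri([a,b],[ea[1-i] if 0 else ea[i],eb[i]]),tri([a,b],[ea[i],eb[1-i]]))
p=atz(b,T(115,246),.073)[:2];print('pocket (z .073 ring top)',p,p-c,np.linalg.norm(p-c))
# tray corners (rim z .016?), top view
tc=[T(398,420),T(435,512),T(288,572),T(248,482)]
w=[atz(b,q,.016)[:2] for q in tc];print('tray top',np.round(w,4),np.mean(w,0)-c)
sc=[S(188,284),S(266,410),S(176,458),S(100,325)]
w2=[atz(a,q,.016)[:2] for q in sc];print('tray side',np.round(w2,4),np.mean(w2,0)-c)
for m in (np.mean(w,0)-c,np.mean(w2,0)-c): print(np.linalg.norm(m),np.degrees(np.arctan2(m[1],m[0])))
for v in (w,w2):
    v=np.array(v); print([ (round(np.linalg.norm(v[(i+1)%4]-v[i]),4), round(np.degrees(np.arctan2(*(v[(i+1)%4]-v[i])[::-1])),1)) for i in range(4)])
# shaker
TT=lambda x,y:(400+(x+.5)/8-.5,205+(y+.5)/8-.5); SS=lambda x,y:(215+(x+.5)/8-.5,330+(y+.5)/8-.5)
print('dome centre', atz(b,TT(305,186),.13), atz(a,SS(248,187),.13), tri([a,b],[SS(248,187),TT(305,186)]))
print('loop outer', atz(b,TT(80,285),.04)[:2],atz(b,TT(105,290),.09)[:2],atz(a,SS(113,95),.09)[:2])
E
```

```text
b (array([ 0.59356415, -0.03603022]), array([-2.9,  1.8,  0.9, -1.3,  0.9, -2. , -6.9]))
a (array([ 0.59249737, -0.03824103]), array([-1. , -1.9,  2.9, -2.6, -1.2]))
ab (array([ 0.59317517, -0.03678767]), array([-2.1,  1.1,  0.6, -0.9,  1.2, -1.2, -7.7, -0.6, -2.2,  4.4, -1.2,
       -0.4]))
bar top [array([ 0.6363, -0.036 ]), array([ 0.5451, -0.0374])]
bar side [array([ 0.5455, -0.0412]), array([ 0.6349, -0.0402])]
(array([ 0.58956498, -0.03667347,  0.25327409]), [np.float64(15.7026898421205), np.float64(18.148390664763433)]) (array([ 0.5461926 , -0.03841157,  0.24221019]), [np.float64(0.0131749317243943), np.float64(0.015015663870225593)])
(array([ 0.58831179, -0.04426379,  0.25333392]), [np.float64(15.48506162811763), np.float64(17.624307547703115)]) (array([ 0.63710347, -0.03701196,  0.24200184]), [np.float64(0.3793538515197471), np.float64(0.43405496937593013)])
pocket (z .073 ring top) [0.58732678 0.06275758] [-0.00584839  0.09954525] 0.09971690441328798
tray top [[ 0.4535 -0.154 ]
 [ 0.3818 -0.1792]
 [ 0.3393 -0.0638]
 [ 0.409  -0.0356]] [-0.19723532 -0.07134696]
tray side [[ 0.4113 -0.0425]
 [ 0.4542 -0.1628]
 [ 0.3814 -0.1913]
 [ 0.3382 -0.0685]] [-0.19690198 -0.07947955]
0.20974308657668683 -160.11315806893492
0.2123379073733057 -158.01851730775448
[(np.float64(0.076), np.float64(-160.6)), (np.float64(0.123), np.float64(110.2)), (np.float64(0.0751), np.float64(22.0)), (np.float64(0.1264), np.float64(-69.4))]
[(np.float64(0.1277), np.float64(-70.3)), (np.float64(0.0782), np.float64(-158.6)), (np.float64(0.1302), np.float64(109.4)), (np.float64(0.0776), np.float64(19.6))]
dome centre [ 0.41100273 -0.41463887  0.13      ] [ 0.40996006 -0.42009326  0.13      ] (array([ 0.41065218, -0.41774834,  0.12359885]), [np.float64(0.11265665656075496), np.float64(0.10226577447244915)])
loop outer [ 0.37530905 -0.37078591] [ 0.37534637 -0.35917012] [ 0.3734061  -0.36747402]
```

```bash
python3 - <<'E'
from h import *
import pickle
a,b=pickle.load(open('c0.pkl','rb'))
print('bottle',atz(b,(210,157),.15),'orange',atz(b,(240,267),.1),'blue',atz(b,(202,213),.1),'bowl',atz(b,(410,140),.075))
# check model: overlay
ax=np.array([.592,-.0375]); yaw=np.radians(20)
F=lambda x,y,z:(ax[0]+x*np.cos(yaw)-y*np.sin(yaw),ax[1]+x*np.sin(yaw)+y*np.cos(yaw),z)
ph=np.radians(92)
import itertools
for r,n,(x0,y0,w,h) in ((a,'s',(180,180,160,130)),(b,'t',(236,112,130,150))):
    im=cv2.resize(r['pixels'][y0:y0+h,x0:x0+w,::-1],None,fx=4,fy=4,interpolation=cv2.INTER_CUBIC)
    def pl(P,col,cl=True):
        q=((proj(r,np.array(P))-[x0,y0]+.5)*4-.5).round().astype(int); cv2.polylines(im,[q],cl,col,1)
    t=np.linspace(0,2*np.pi,60)
    pl([(ax[0]+.157*np.cos(k),ax[1]+.157*np.sin(k),.043) for k in t],(0,0,255))
    pl([F(-.207+sx*.04,sy*.065,.016) for sx,sy in ((-1,-1),(1,-1),(1,1),(-1,1))],(0,255,0))
    for i in range(5):
        c=ax+.1*np.array([np.cos(ph+i*np.pi*.4),np.sin(ph+i*np.pi*.4)])
        R0,z=(.036,.073) if i==0 else (.0295,.151)
        pl([(c[0]+R0*np.cos(k),c[1]+R0*np.sin(k),z) for k in t],(255,0,255))
    u=np.array([np.sin(ph),-np.cos(ph)]);v=np.array([u[1],-u[0]])
    pl([(*(ax+u*sx*.046+v*sy*.007),.25) for sx,sy in ((-1,-1),(1,-1),(1,1),(-1,1))],(0,255,255))
    cv2.imwrite(f'pics/{n}_ov.png',im)
# shaker overlay
sh=np.array([.4105,-.4175]); L=np.radians(125)
for r,n,(x0,y0,w,h) in ((a,'s',(215,330,60,54)),(b,'t',(400,205,60,45))):
    im=cv2.resize(r['pixels'][y0:y0+h,x0:x0+w,::-1],None,fx=8,fy=8,interpolation=cv2.INTER_CUBIC)
    def pl(P,col,cl=True):
        q=((proj(r,np.array(P))-[x0,y0]+.5)*8-.5).round().astype(int); cv2.polylines(im,[q],cl,col,1)
    t=np.linspace(0,2*np.pi,60)
    for R0,z in ((.028,0),(.0295,.11),(.028,.037)): pl([(sh[0]+R0*np.cos(k),sh[1]+R0*np.sin(k),z) for k in t],(0,0,255))
    d=np.array([np.cos(L),np.sin(L)])
    pl([(*(sh+d*s),z) for s,z in ((.028,.037),(.068,.037),(.068,.097),(.028,.097))],(0,255,0))
    cv2.imwrite(f'pics/{n}_shov.png',im)
E
```

```text
bottle [0.62483339 0.21374689 0.15      ] orange [0.31633215 0.1403112  0.1       ] blue [0.47248211 0.24585831 0.1       ] bowl [ 0.6752738  -0.37776537  0.075     ]
```

View pics/t_ov.png

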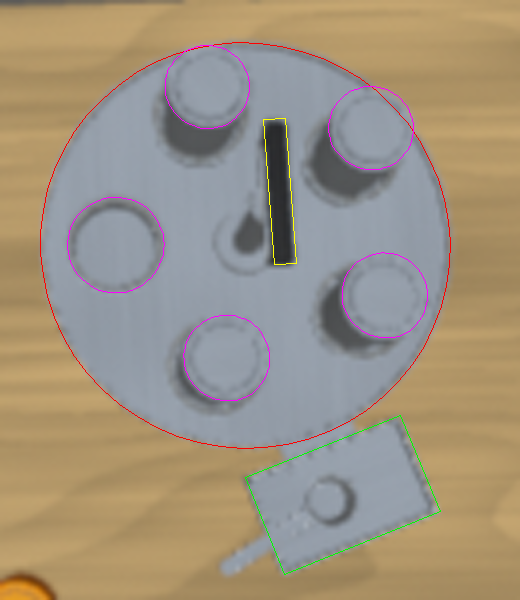

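View pics/s_ov.png

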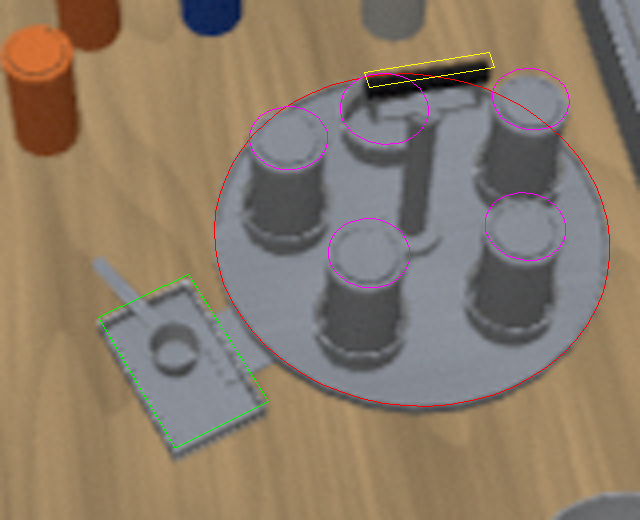

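View pics/t_shov.png

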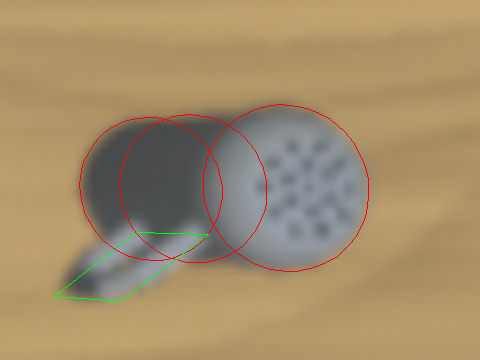

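View pics/s_shov.png

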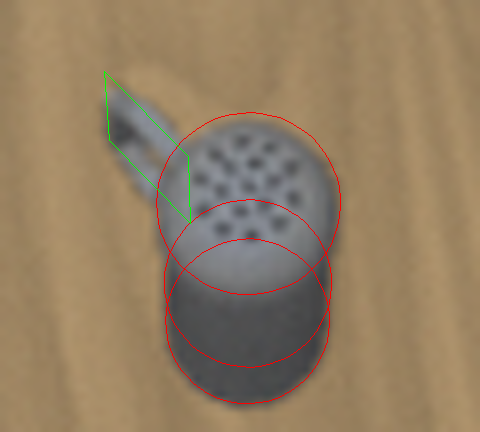

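The overlays fit well. The axis is at (0.592, -0.0375), the foot is turned about 20°, the pocket is at about 92°, and the shaker is at (0.4105, -0.4175) with its loop at about 125°. First move: raise the tool and turn it to yaw -55°.

```bash
python3 -m handwheel '0 -0.55 0 0.93 1;0 -0.55 0 0.93 1;0 -0.55 0 0.93 1;0 -0.55 0 0.93 1;0 -0.55 0 0.93 1;0 -0.55 0 0.93 1;0 -0.55 0 0.93 1;0 -0.55 0 0.93 1;0 -0.55 0 0.96 1;0 0 0 0 1'
cat > go.py <<'E'
# usage: go.py x y z yaw [n]: how far to go
from h import *; import sys
x,y,z,yaw=map(float,sys.argv[1:5]); s=state()
r=s['tool_rot'];Rm=R.from_euler('xyz',r,degrees=True)
d=Rm.inv().apply(np.array([x,y,z])-s['ee_pos'])/.02
dy=-(yaw-r[2]+180)%360-180 if 0 else -((yaw-r[2]+180)%360-180)
n=int(np.ceil(max(abs(d))/.95)) or 1
print('pos',s['ee_pos'].round(4),'rot',r.round(2),'j',s['joints'].round(1),'f',s['wrist_force'].round(1),'w',round(s['gripper_width'],4),'t',s['time_s'])
print('total units',d.round(2),'turn units',round(dy/4,2),'n',n,'per row',(d/n).round(3))
E
python3 go.py .45 .2 .33 -55
```

```text
time_s: 2.33
ee_pos: [0.2462, 0.6295, 0.3336]
tool_rot: [-89.7, 0.1, -55.0]
wrist_force: [0.2, -0.7, 0.6]
gripper_width: 0.0855
pos [0.2462 0.6295 0.3336] rot [-89.73   0.13 -55.02] j [60.  13.2 83.7  0.  82.9 25.1] f [ 0.2 -0.7  0.6] w 0.0855 t 2.3333
total units [23.44  0.11 -3.96] turn units -0.01 n 25 per row [ 0.937  0.004 -0.159]
```

```bash
python3 -m handwheel '0.5 0 -0.1 0 1;0.9 0 -0.16 0 1;0.9 0 -0.16 0 1;0.9 0 -0.16 0 1;0.9 0 -0.16 0 1;0.9 0 -0.16 0 1;0.9 0 -0.16 0 1;0.9 0 -0.16 0 1;0.9 0 -0.16 0 1;0.9 0 -0.16 0 1' >/dev/null
python3 -m handwheel '0.9 0 -0.16 0 1;0.9 0 -0.16 0 1;0.9 0 -0.16 0 1;0.9 0 -0.16 0 1;0.9 0 -0.16 0 1;0.9 0 -0.16 0 1;0.9 0 -0.16 0 1;0.9 0 -0.16 0 1;0.9 0 -0.16 0 1;0.9 0 -0.16 0 1' >/dev/null
python3 -m handwheel '0.9 0 -0.16 0 1;0.9 0 -0.16 0 1;0.9 0 -0.16 0 1;0.9 0 -0.16 0 1;0.9 0 -0.16 0 1;0.9 0 -0.16 0 1;0.9 0 -0.4 0 1;0.9 0 -0.4 0 1;0.9 0 -0.4 0 1;0.9 0 -0.4 0 1'
python3 go.py .5 -.15 .33 -55
```

```text
time_s: 4.83
ee_pos: [0.4572, 0.1262, 0.3289]
tool_rot: [-90.1, 0.0, -54.9]
wrist_force: [1.4, -0.3, -0.4]
gripper_width: 0.085
pos [0.4572 0.1262 0.3289] rot [-9.011e+01  5.000e-02 -5.487e+01] j [  3.2 -13.2 110.5  -0.   82.8 -32. ] f [ 1.4 -0.3 -0.4] w 0.085 t 4.8333
total units [12.52 -0.05 -6.2 ] turn units 0.03 n 14 per row [ 0.895 -0.004 -0.443]
```

```bash
python3 -m handwheel '0 0 0 0 1;0 0 0 0 1' ; python3 go.py .5 -.15 .33 -55
```

```text
time_s: 5.0
ee_pos: [0.4574, 0.1267, 0.3292]
tool_rot: [-90.1, 0.1, -55.0]
wrist_force: [-0.1, 0.5, -0.3]
gripper_width: 0.0855
pos [0.4574 0.1267 0.3292] rot [-9.008e+01  6.000e-02 -5.503e+01] j [  3.2 -13.2 110.5   0.   82.8 -31.8] f [-0.1  0.5 -0.3] w 0.0855 t 5.0
total units [12.56 -0.05 -6.18] turn units -0.01 n 14 per row [ 0.897 -0.003 -0.442]
```

```bash
python3 -m handwheel '0.7 0 -0.3 0 1;0.9 0 -0.44 0 1;0.9 0 -0.44 0 1;0.9 0 -0.44 0 1;0.9 0 -0.44 0 1;0.9 0 -0.44 0 1;0.9 0 -0.44 0 1;0.9 0 -0.44 0 1;0.9 0 -0.44 0 1;0.9 0 -0.44 0 1' >/dev/null
python3 -m handwheel '0.9 0 -0.44 0 1;0.9 0 -0.44 0 1;0.8 0 -0.7 0 1;0.8 0 -0.9 0 1;0.7 0 -0.9 0 1;0.7 0 -0.9 0 1;0.7 0 -0.9 0 1;0.7 0 -0.9 0 1;0.6 0 -0.9 0 1;0.4 0 -0.6 0 1'
python3 go.py .4105 -.4175 .23 -55
```

```text
time_s: 6.67
ee_pos: [0.4473, -0.2709, 0.3295]
tool_rot: [-90.0, 0.1, -54.9]
wrist_force: [1.0, -0.0, 0.4]
gripper_width: 0.0852
pos [ 0.4473 -0.2709  0.3295] rot [-9.002e+01  6.000e-02 -5.491e+01] j [-42.3  -6.5 104.7  -0.   81.9 -77.4] f [ 1.  -0.   0.4] w 0.0852 t 6.6667
total units [ 4.94  4.97 -5.72] turn units 0.02 n 7 per row [ 0.706  0.711 -0.817]
```

```bash
python3 -m handwheel '0.7 0 -0.8 0 1;0.7 0 -0.8 0 1;0.7 0 -0.8 0 1;0.7 0.5 -0.8 0 1;0.7 0.9 -0.8 0 1;0.7 0.9 -0.8 0 1;0.5 0.9 -0.7 0 1;0.3 0.9 -0.3 0 1;0 0.5 0 0 1;0 0 0 0 1'
python3 go.py .4105 -.4175 .076 -55
python3 - <<'E'
from h import *
a=cam('side');b=cam('top')
import pickle; pickle.dump((a,b),open('c1.pkl','wb'))
cv2.imwrite('pics/s1.png',cv2.resize(a['pixels'][250:384,180:330,::-1],None,fx=4,fy=4,interpolation=cv2.INTER_CUBIC))
cv2.imwrite('pics/t1.png',cv2.resize(b['pixels'][170:290,370:500,::-1],None,fx=4,fy=4,interpolation=cv2.INTER_CUBIC))
E
```

```text
time_s: 7.5
ee_pos: [0.4095, -0.4168, 0.2344]
tool_rot: [-90.0, 0.4, -54.9]
wrist_force: [0.0, 0.4, -0.1]
gripper_width: 0.0855
pos [ 0.4095 -0.4168  0.2344] rot [-89.97   0.41 -54.93] j [-55.5   5.1 103.    0.   72.3 -90.5] f [ 0.   0.4 -0.1] w 0.0855 t 7.5
total units [0.11 7.92 0.02] turn units 0.02 n 9 per row [0.013 0.88  0.002]
```

View pics/s1.png

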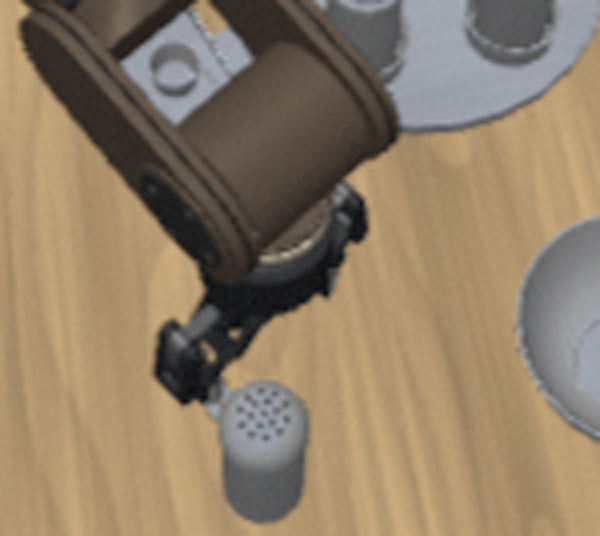

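View pics/t1.png

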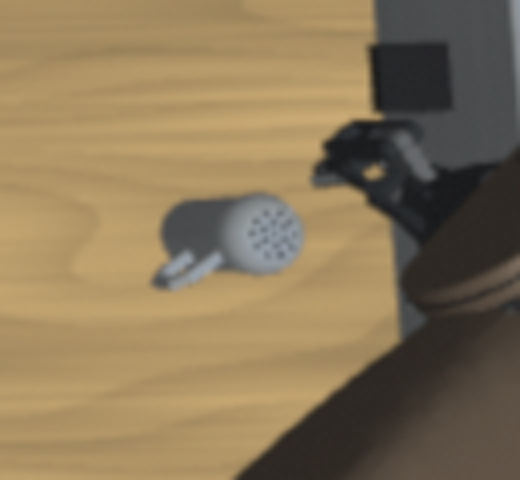

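```bash
python3 - <<'E'
from h import *
import pickle
a,b=pickle.load(open('c1.pkl','rb')); s=state(); p=s['ee_pos']; Rm=R.from_euler('xyz',s['tool_rot'],degrees=True)
for sg in (-1,1):
    q=p+Rm.apply([0,-.013,sg*.0428]); print(sg,((proj(a,q)-[180,250])*4).round(),((proj(b,q)-[370,170])*4).round())
E
```

```text
-1 [[210. 381.]] [[417. 287.]]
1 [[315. 283.]] [[328. 175.]]
```

```bash
python3 -m handwheel '0.1 0.9 0 0 1;0 1 0 0 1;0 1 0 0 1;0 1 0 0 1;0 1 0 0 1;0 1 0 0 1;0 1 0 0 1;0 0.7 0 0 1;0 0.5 0 0 1;0 0 0 0 1'
python3 go.py .4105 -.4175 .072 -55
```

```text
time_s: 8.43
ee_pos: [0.4114, -0.4192, 0.0753]
tool_rot: [-90.0, 0.1, -54.9]
wrist_force: [-0.4, 1.0, -0.3]
gripper_width: 0.0854
pos [ 0.4114 -0.4192  0.0753] rot [-89.99   0.12 -54.89] j [-55.4  15.7 108.9   0.   55.5 -90.5] f [-0.4  1.  -0.3] w 0.0854 t 8.4333
total units [-0.1   0.17  0.01] turn units 0.03 n 1 per row [-0.097  0.166  0.011]
```

```bash
python3 -m handwheel '-0.1 0.1 0 0 0.9;0 0 0 0 0.8;0 0 0 0 0.7;0 0 0 0 0.66;0 0 0 0 0.62;0 0 0 0 0.58;0 0 0 0 0.5;0 0 0 0 0.4;0 0 0 0 0.2;0 0 0 0 0'
python3 -m handwheel '0 0 0 0 0;0 0 0 0 0;0 0 0 0 0'
python3 - <<'E'
from h import *
a=cam('side')
cv2.imwrite('pics/s2.png',cv2.resize(a['pixels'][250:384,180:330,::-1],None,fx=4,fy=4,interpolation=cv2.INTER_CUBIC))
E
```

```text
time_s: 9.27
ee_pos: [0.4111, -0.4197, 0.0764]
tool_rot: [-90.0, -0.2, -55.0]
wrist_force: [0.1, 1.6, 6.4]
gripper_width: 0.0571
time_s: 9.52
ee_pos: [0.4111, -0.4197, 0.0764]
tool_rot: [-90.0, -0.2, -55.0]
wrist_force: [-0.0, 1.6, 7.1]
gripper_width: 0.0575
```

View pics/s2.png

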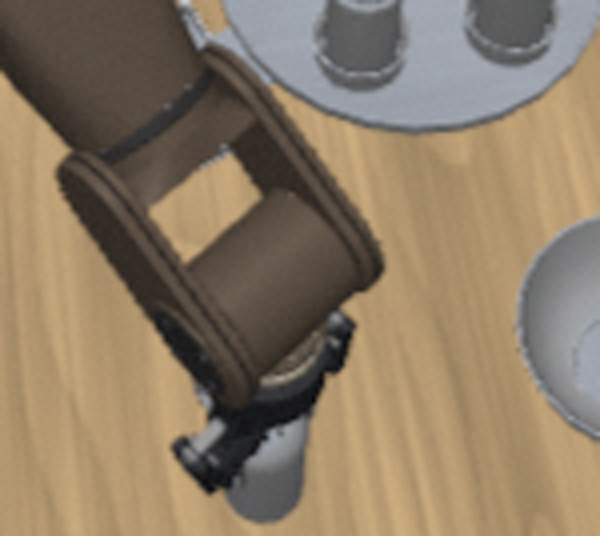

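```bash
python3 -m handwheel '0 -0.2 0 0 0;0 -0.4 0 0 0;0 -0.6 0 0 0;0 -0.8 0 0 0;0 -0.8 0 0 0;0 -0.8 0 0 0;0 -0.8 0 0 0;0 -0.8 0 0 0;0 -0.8 0 0 0;0 -0.8 0 0 0'
python3 -m handwheel '0 -0.8 0 0 0;0 -0.8 0 0 0;0 -0.8 0 0 0;0 -0.6 0 0 0;0 -0.3 0 0 0;0 0 0 0 0'
python3 go.py .46 -.2 .275 -55
```

```text
time_s: 10.4
ee_pos: [0.41, -0.4186, 0.2117]
tool_rot: [-90.0, -0.0, -55.0]
wrist_force: [1.0, -0.4, -1.0]
gripper_width: 0.0572
time_s: 10.9
ee_pos: [0.4106, -0.4194, 0.2786]
tool_rot: [-90.0, -0.2, -55.0]
wrist_force: [0.9, -1.2, -2.5]
gripper_width: 0.0571
pos [ 0.4106 -0.4194  0.2786] rot [-90.    -0.21 -54.96] j [-55.5   3.3 100.3  -0.   76.2 -90.5] f [ 0.9 -1.2 -2.5] w 0.0571 t 10.9
total units [-7.56  0.15  8.32] turn units 0.01 n 9 per row [-0.841  0.017  0.925]
```

```bash
python3 -m handwheel '-0.3 0 0.35 0 0;-0.6 0 0.65 0 0;-0.8 0 0.88 0 0;-0.8 0 0.88 0 0;-0.8 0 0.88 0 0;-0.8 0 0.88 0 0;-0.8 0 0.88 0 0;-0.8 0 0.88 0 0;-0.8 0 0.88 0 0;-0.8 0 0.75 0 0' >/dev/null
python3 -m handwheel '-0.8 0 0.6 0 0;-0.8 0 0.56 0 0;-0.8 0 0.56 0 0;-0.8 0 0.56 0 0;-0.8 0 0.56 0 0;-0.8 0 0.56 0 0;-0.8 0 0.56 0 0;-0.8 0 0.56 0 0;-0.8 0 0.56 0 0;-0.5 0 0.4 0 0'
python3 go.py .46 .0625 .275 -55
```

```text
time_s: 12.57
ee_pos: [0.4556, -0.0163, 0.2747]
tool_rot: [-90.1, 0.2, -54.9]
wrist_force: [-0.0, -0.4, -2.2]
gripper_width: 0.0573
pos [ 0.4556 -0.0163  0.2747] rot [-90.07   0.19 -54.85] j [-1.490e+01 -1.420e+01  1.169e+02  1.000e-01  7.750e+01 -5.000e+01] f [-0.  -0.4 -2.2] w 0.0573 t 12.5667
total units [-3.09 -0.01  2.45] turn units 0.04 n 4 per row [-0.774 -0.001  0.612]
```

```bash
python3 -m handwheel '-0.5 0 0.4 0 0;-0.8 0 0.63 0 0;-0.8 0 0.63 0 0;-0.6 0 0.5 0 0;-0.3 0 0.4 0 0;0.2 0 0.5 0 0;0.5 0 0.7 0 0;0.6 0 0.85 0 0;0.6 0 0.85 0 0;0.6 0 0.85 0 0' 
python3 -m handwheel '0.6 0 0.85 0 0;0.4 0 0.6 0 0;0.2 0 0.3 0 0;0 0 0 0 0;0 0 0 0 0'
python3 go.py .588 .0625 .275 -55
python3 - <<'E'
from h import *
a=cam('side');b=cam('top')
import pickle; pickle.dump((a,b),open('c2.pkl','wb'))
cv2.imwrite('pics/s3.png',cv2.resize(a['pixels'][120:300,180:350,::-1],None,fx=4,fy=3.3 and 4,interpolation=cv2.INTER_CUBIC)[:600])
cv2.imwrite('pics/t3.png',cv2.resize(b['pixels'][112:262,220:370,::-1],None,fx=4,fy=4,interpolation=cv2.INTER_CUBIC))
E
```

```text
time_s: 13.4
ee_pos: [0.5548, 0.062, 0.2752]
tool_rot: [-90.1, 0.1, -54.9]
wrist_force: [0.1, -0.2, -2.3]
gripper_width: 0.0573
time_s: 13.82
ee_pos: [0.5964, 0.062, 0.2754]
tool_rot: [-90.1, 0.1, -54.9]
wrist_force: [0.2, 0.4, -2.6]
gripper_width: 0.057
pos [0.5964 0.062  0.2754] rot [-9.011e+01  9.000e-02 -5.494e+01] j [ -3.8   5.3  98.6   0.   76.3 -38.8] f [ 0.2  0.4 -2.6] w 0.057 t 13.8167
total units [-0.26  0.02 -0.33] turn units 0.01 n 1 per row [-0.261  0.022 -0.331]
```

View pics/s3.png

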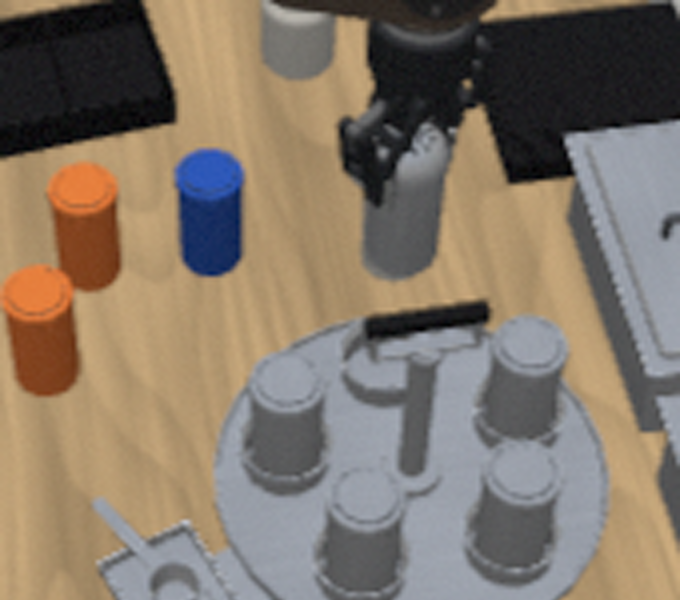

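View pics/t3.png

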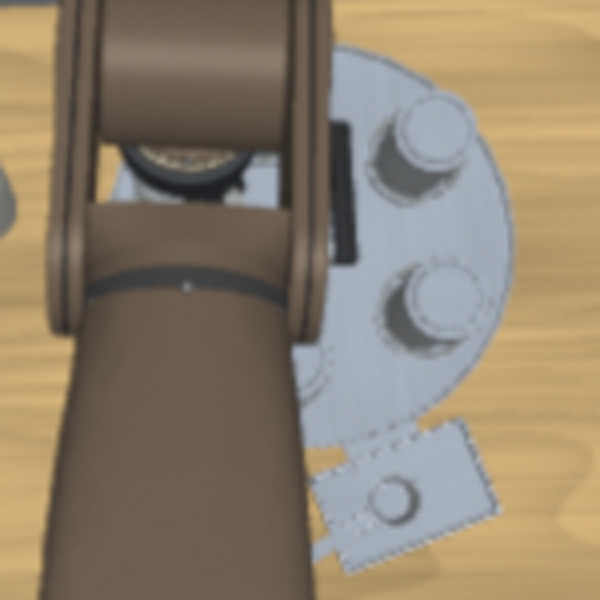

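```bash
python3 - <<'E'
from h import *
import pickle
a,b=pickle.load(open('c2.pkl','rb'))
x0,y0=240,130;k=8
im=cv2.resize(a['pixels'][130:200,240:320,::-1],None,fx=k,fy=k,interpolation=cv2.INTER_CUBIC)
p=np.array([.5964,.0620]); xh=np.array([np.cos(np.radians(-55)),np.sin(np.radians(-55))])
t=np.linspace(0,2*np.pi,60)
for c,col in ((p-.0021*xh,(0,0,255)),(p,(0,255,0))):
    for r,z in ((.028,.199),(.028,.25),(.0295,.309)):
        q=((proj(a,np.array([(c[0]+r*np.cos(j),c[1]+r*np.sin(j),z) for j in t]))-[x0,y0]+.5)*k-.5).round().astype(int);cv2.polylines(im,[q],True,col,1)
cv2.imwrite('pics/s3o.png',im)
E
```

```text
(no output)
```

View pics/s3o.png

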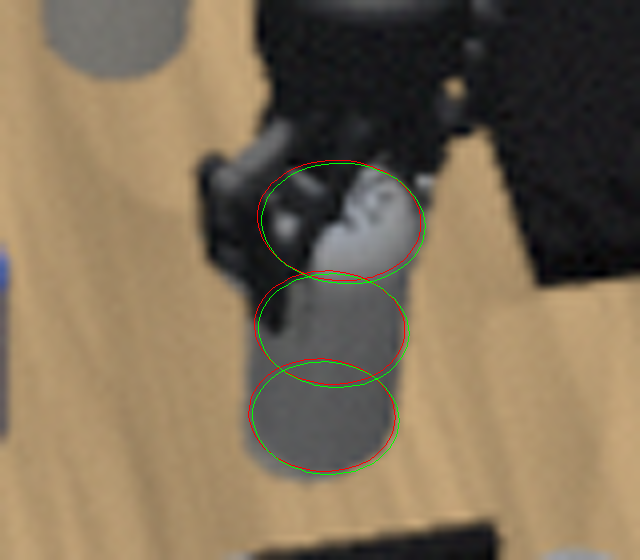

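```bash
python3 -m handwheel '-0.16 0.2 -0.27 0 0;0 0.5 0 0 0;0 0.7 0 0 0;0 0.8 0 0 0;0 0.8 0 0 0;0 0.8 0 0 0;0 0.8 0 0 0;0 0.6 0 0 0;0 0.4 0 0 0;0 0.2 0 0 0' 
python3 -m handwheel '0 0 0 0 0'
python3 go.py .590 .0615 .155 -55
python3 - <<'E'
from h import *
a=cam('side')
import pickle; pickle.dump(a,open('c3.pkl','wb'))
cv2.imwrite('pics/s4.png',cv2.resize(a['pixels'][150:270,220:340,::-1],None,fx=5,fy=5,interpolation=cv2.INTER_CUBIC)[:600])
E
```

```text
time_s: 14.75
ee_pos: [0.5898, 0.0612, 0.158]
tool_rot: [-90.1, 0.1, -55.0]
wrist_force: [-0.6, -0.4, -2.1]
gripper_width: 0.0572
time_s: 14.83
ee_pos: [0.5903, 0.0612, 0.159]
tool_rot: [-90.1, 0.1, -55.0]
wrist_force: [0.2, 0.1, -2.3]
gripper_width: 0.0567
pos [0.5903 0.0612 0.159 ] rot [-9.010e+01  8.000e-02 -5.496e+01] j [ -3.9  10.3 105.6  -0.   64.3 -38.9] f [ 0.2  0.1 -2.3] w 0.0567 t 14.8333
total units [-0.02  0.2  -0.  ] turn units 0.01 n 1 per row [-0.021  0.198 -0.003]
```

View pics/s4.png

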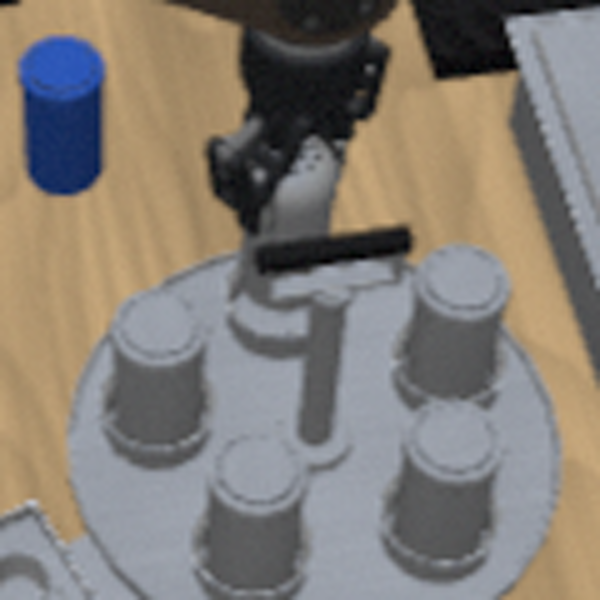

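```bash
python3 -m handwheel '0 0.15 0 0 0;0 0.2 0 0 0;0 0.2 0 0 0;0 0.2 0 0 0;0 0.2 0 0 0;0 0.1 0 0 0;0 0 0 0 0'
```

```text
time_s: 15.47
ee_pos: [0.5905, 0.0612, 0.1384]
tool_rot: [-90.1, 0.1, -55.0]
wrist_force: [-0.6, -0.2, -2.6]
gripper_width: 0.0571
```

```bash
python3 -m handwheel '0 0.15 0 0 0;0 0.2 0 0 0;0 0.2 0 0 0;0 0.15 0 0 0;0 0.1 0 0 0;0 0 0 0 0'; python3 -m handwheel '0 0.05 0 0 0;0 0.05 0 0 0;0 0 0 0 0'
```

```text
time_s: 15.97
ee_pos: [0.5905, 0.0612, 0.1225]
tool_rot: [-90.1, 0.0, -55.0]
wrist_force: [-0.4, 0.3, -2.7]
gripper_width: 0.0567
time_s: 16.22
ee_pos: [0.591, 0.0612, 0.1213]
tool_rot: [-90.0, -0.0, -55.0]
wrist_force: [-0.3, -0.6, -2.0]
gripper_width: 0.0571
```

```bash
python3 -m handwheel '0 0.05 0 0 0;0 0.05 0 0 0;0 0 0 0 0'; python3 -m handwheel '0 0.05 0 0 0;0 0.0 0 0 0;0 0 0 0 0'
```

```text
time_s: 16.47
ee_pos: [0.5912, 0.0612, 0.1195]
tool_rot: [-90.0, -0.0, -55.0]
wrist_force: [-0.1, 0.1, -2.0]
gripper_width: 0.057
time_s: 16.72
ee_pos: [0.5918, 0.0612, 0.1195]
tool_rot: [-89.9, -0.1, -55.0]
wrist_force: [-1.1, -0.2, 4.2]
gripper_width: 0.0573
```

```bash
python3 -m handwheel '0 -0.05 0 0 0.55;0 0 0 0 0.62;0 0 0 0 0.66;0 0 0 0 0.7;0 0 0 0 0.75;0 0 0 0 0.8;0 0 0 0 0.9;0 0 0 0 1;0 0 0 0 1'; python3 go.py .591 .0612 .28 -55
```

```text
time_s: 17.47
ee_pos: [0.5909, 0.0611, 0.1192]
tool_rot: [-90.0, 0.0, -55.0]
wrist_force: [-0.5, 0.1, 1.7]
gripper_width: 0.0853
pos [0.5909 0.0611 0.1192] rot [-90.01   0.   -54.96] j [ -3.9  13.  106.9  -0.   60.1 -38.9] f [-0.5  0.1  1.7] w 0.0853 t 17.4667
total units [-0.   -8.04  0.  ] turn units 0.01 n 9 per row [-0.    -0.893  0.   ]
```

```bash
python3 -m handwheel '0 0 0 0 1;0 -0.2 0 0 1;0 -0.4 0 0 1;0 -0.6 0 0 1;0 -0.8 0 0 1;0 -1 0 0 1;0 -1 0 0 1;0 -1 0 0 1;0 -1 0 0 1;0 -1 0 0 1' >/dev/null;python3 -m handwheel '0 -1 0 0 1;0 -1 0 0 1;0 -0.8 0 0 1;0 -0.4 0 0 1;0 0 0 0 1'; python3 go.py .591 .0612 .32 -55
python3 - <<'E'
from h import *
a=cam('side');b=cam('top')
import pickle; pickle.dump((a,b),open('c4.pkl','wb'))
cv2.imwrite('pics/s5.png',cv2.resize(a['pixels'][150:270,220:340,::-1],None,fx=5,fy=5,interpolation=cv2.INTER_CUBIC)[:600])
E
```

```text
time_s: 18.72
ee_pos: [0.592, 0.0611, 0.3274]
tool_rot: [-89.7, -0.2, -55.0]
wrist_force: [0.4, -0.5, 1.0]
gripper_width: 0.0853
pos [0.592  0.0611 0.3274] rot [-89.71  -0.23 -54.96] j [ -3.9   2.8  95.8  -0.   81.  -38.9] f [ 0.4 -0.5  1. ] w 0.0853 t 18.7167
total units [-0.03  0.37 -0.04] turn units 0.01 n 1 per row [-0.033  0.371 -0.042]
```

View pics/s5.png

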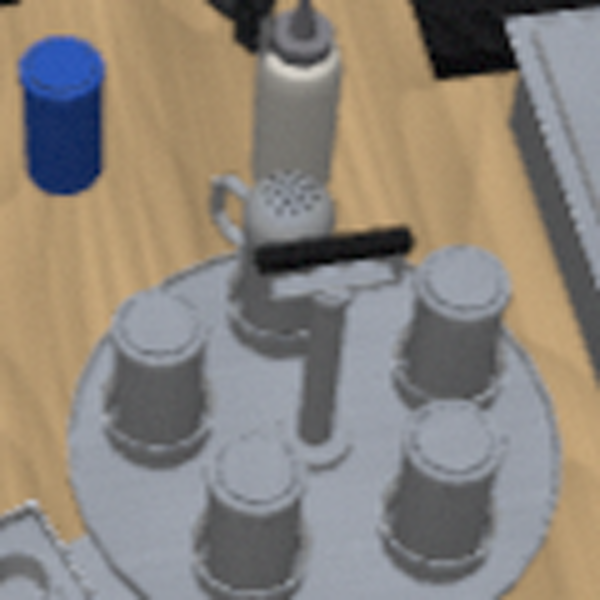

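The shaker is seated upright with its loop outward, and the turntable hasn't moved. Next I go above the handle and turn the gripper to yaw -179°.

```bash
python3 -m handwheel '0.3 0 -0.2 0 1;0.6 0 -0.4 0 1;0.8 0 -0.55 0 1;0.8 0 -0.55 0 1;0.8 0 -0.55 0 1;0.5 0 -0.35 0 1;0.27 0 -0.19 0.3 1;0 0 0 0.6 1;0 0 0 0.9 1;0 0 0 1 1' >/dev/null
python3 -m handwheel '0 0 0 1 1;0 0 0 1 1;0 0 0 1 1;0 0 0 1 1;0 0 0 1 1;0 0 0 1 1;0 0 0 1 1;0 0 0 1 1;0 0 0 1 1;0 0 0 1 1' >/dev/null
python3 -m handwheel '0 0 0 1 1;0 0 0 1 1;0 0 0 1 1;0 0 0 1 1;0 0 0 1 1;0 0 0 1 1;0 0 0 1 1;0 0 0 1 1;0 0 0 1 1;0 0 0 1 1' >/dev/null
python3 -m handwheel '0 0 0 1 1;0 0 0 1 1;0 0 0 1 1;0 0 0 1 1;0 0 0 1 1;0 0 0 1 1;0 0 0 1 1;0 0 0 0.8 1;0 0 0 0.4 1;0 0 0 0 1'
python3 go.py .593 -.0375 .224 -179
```

```text
time_s: 22.15
ee_pos: [0.5919, -0.0375, 0.3228]
tool_rot: [-90.0, -0.0, -179.0]
wrist_force: [-0.8, -0.6, 0.3]
gripper_width: 0.0854
pos [ 0.5919 -0.0375  0.3228] rot [-9.0020e+01 -5.0000e-02 -1.7902e+02] j [-13.4   2.9  96.2   0.   81.   75.6] f [-0.8 -0.6  0.3] w 0.0854 t 22.15
total units [-0.06  4.94  0.  ] turn units -0.01 n 6 per row [-0.01   0.823  0.001]
```

```bash
python3 -m handwheel '-0.05 0.4 0 0 1;0 0.8 0 0 1;0 0.8 0 0 1;0 0.8 0 0 1;0 0.8 0 0 1;0 0.7 0 0 1;0 0.4 0 0 1;0 0.2 0 0 1;0 0 0 0 1'
python3 go.py .593 -.0375 .224 -179
python3 - <<'E'
from h import *
a=cam('side');b=cam('top')
cv2.imwrite('pics/s6.png',cv2.resize(a['pixels'][150:270,220:340,::-1],None,fx=5,fy=5,interpolation=cv2.INTER_CUBIC)[:600])
E
```

```text
time_s: 22.9
ee_pos: [0.5926, -0.0374, 0.2241]
tool_rot: [-90.0, -0.1, -179.0]
wrist_force: [0.1, -0.7, 0.1]
gripper_width: 0.0853
pos [ 0.5926 -0.0374  0.2241] rot [-9.0030e+01 -1.1000e-01 -1.7896e+02] j [-13.4   6.7 102.4   0.   71.   75.6] f [ 0.1 -0.7  0.1] w 0.0853 t 22.9
total units [-0.02  0.    0.  ] turn units 0.01 n 1 per row [-0.021  0.003  0.005]
```

View pics/s6.png

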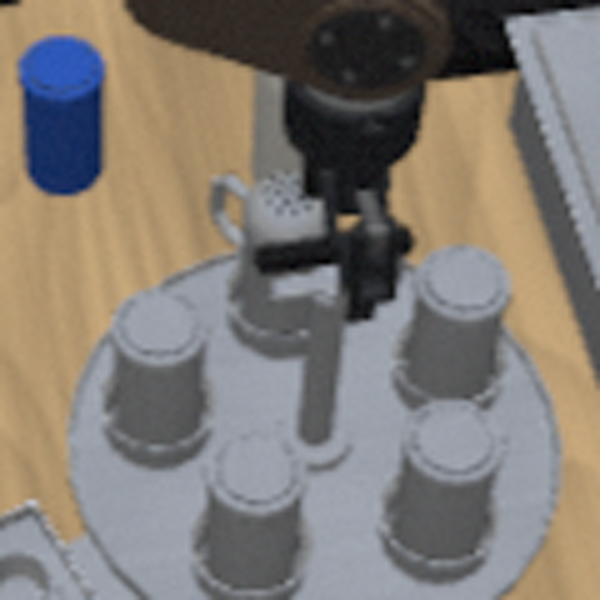

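The bar lies between the open fingers at about (335,250) in the crop. I'll close gently.

```bash
python3 -m handwheel '0 0 0 0 0.9;0 0 0 0 0.8;0 0 0 0 0.7;0 0 0 0 0.6;0 0 0 0 0.5;0 0 0 0 0.4;0 0 0 0 0.34;0 0 0 0 0.3;0 0 0 0 0.27;0 0 0 0 0.24'
python3 -m handwheel '0 0 0 0 0.21;0 0 0 0 0.19;0 0 0 0 0.17;0 0 0 0 0.15;0 0 0 0 0.12;0 0 0 0 0.08;0 0 0 0 0;0 0 0 0 0;0 0 0 0 0'
python3 go.py .593 -.0375 .224 -179
python3 - <<'E'
from plant import state
print(state()['wrist_torque'])
E
```

```text
time_s: 23.83
ee_pos: [0.593, -0.0375, 0.2252]
tool_rot: [-90.0, -0.0, -179.0]
wrist_force: [-0.5, 0.5, -0.3]
gripper_width: 0.0203
time_s: 24.58
ee_pos: [0.5931, -0.0388, 0.2255]
tool_rot: [-89.9, 0.0, -179.0]
wrist_force: [-0.3, -4.9, 0.2]
gripper_width: 0.0126
pos [ 0.5931 -0.0388  0.2255] rot [ -89.85    0.   -178.97] j [-13.5   6.6 102.4  -0.2  71.   75.6] f [-0.3 -4.9  0.2] w 0.0126 t 24.5833
total units [ 0.    0.08 -0.07] turn units 0.01 n 1 per row [ 0.003  0.077 -0.067]
[-0.76942139  0.1071673   0.01612506]
```

```bash
python3 -m handwheel '0 0 0.04 0 0;0 0 0.04 0 0;0 0 0 0 0;0 0 0 0 0' 
python3 -m handwheel '0 0 0 -0.03 0;0 0 0 -0.06 0;0 0 0 -0.1 0;0 0 0 -0.14 0;0 0 0 -0.18 0;0 0 0 -0.22 0;0 0 0 -0.26 0;0 0 0 -0.3 0;0 0 0 -0.34 0;0 0 0 -0.38 0'
python3 -m handwheel '0 0 0 -0.42 0;0 0 0 -0.46 0;0 0 0 -0.5 0;0 0 0 -0.5 0;0 0 0 -0.5 0;0 0 0 -0.5 0;0 0 0 -0.5 0;0 0 0 -0.5 0;0 0 0 -0.5 0;0 0 0 -0.5 0'
```

```text
time_s: 24.92
ee_pos: [0.5931, -0.0388, 0.2255]
tool_rot: [-90.0, 0.0, -179.0]
wrist_force: [-0.8, -1.8, 1.2]
gripper_width: 0.0128
time_s: 25.75
ee_pos: [0.5931, -0.0385, 0.2255]
tool_rot: [-90.1, 0.0, -170.8]
wrist_force: [-0.5, 1.8, 3.0]
gripper_width: 0.0125
time_s: 26.58
ee_pos: [0.5928, -0.0379, 0.2255]
tool_rot: [-90.1, 0.0, -151.2]
wrist_force: [-2.5, 3.8, 4.0]
gripper_width: 0.0129
```

```bash
python3 -m handwheel '0 0 0 -0.5 0;0 0 0 -0.5 0;0 0 0 -0.5 0;0 0 0 -0.5 0;0 0 0 -0.5 0;0 0 0 -0.5 0;0 0 0 -0.5 0;0 0 0 -0.5 0;0 0 0 -0.5 0;0 0 0 -0.5 0' 
python3 -m handwheel '0 0 0 -0.5 0;0 0 0 -0.5 0;0 0 0 -0.5 0;0 0 0 -0.5 0;0 0 0 -0.5 0;0 0 0 -0.5 0;0 0 0 -0.5 0;0 0 0 -0.5 0;0 0 0 -0.5 0;0 0 0 -0.5 0'
python3 -m handwheel '0 0 0 -0.5 0;0 0 0 -0.5 0;0 0 0 -0.5 0;0 0 0 -0.5 0;0 0 0 -0.5 0;0 0 0 -0.5 0;0 0 0 -0.5 0;0 0 0 -0.5 0;0 0 0 -0.5 0;0 0 0 -0.5 0'
python3 -m handwheel '0 0 0 -0.5 0;0 0 0 -0.5 0;0 0 0 -0.5 0;0 0 0 -0.5 0;0 0 0 -0.5 0;0 0 0 -0.46 0;0 0 0 -0.42 0;0 0 0 -0.38 0;0 0 0 -0.34 0;0 0 0 -0.3 0'
python3 -m handwheel '0 0 0 -0.26 0;0 0 0 -0.22 0;0 0 0 -0.18 0;0 0 0 -0.14 0;0 0 0 -0.1 0;0 0 0 -0.06 0;0 0 0 -0.03 0;0 0 0 0 0;0 0 0 0 0;0 0 0 0 0'
python3 - <<'E'
from h import *
a=cam('side');b=cam('top')
import pickle; pickle.dump((a,b),open('c5.pkl','wb'))
cv2.imwrite('pics/s7.png',cv2.resize(a['pixels'][170:320,180:340,::-1],None,fx=4,fy=4,interpolation=cv2.INTER_CUBIC)[:600])
cv2.imwrite('pics/t7.png',cv2.resize(b['pixels'][112:262,220:370,::-1],None,fx=4,fy=4,interpolation=cv2.INTER_CUBIC))
E
```

```text
time_s: 27.42
ee_pos: [0.5924, -0.0374, 0.2255]
tool_rot: [-90.2, 0.1, -131.2]
wrist_force: [-3.4, 4.6, 4.5]
gripper_width: 0.013
time_s: 28.25
ee_pos: [0.5918, -0.037, 0.2255]
tool_rot: [-90.3, 0.2, -111.2]
wrist_force: [-6.5, 6.8, 6.1]
gripper_width: 0.0131
time_s: 29.08
ee_pos: [0.5911, -0.0369, 0.2255]
tool_rot: [-90.3, 0.3, -91.2]
wrist_force: [-7.7, 6.3, 6.4]
gripper_width: 0.0131
time_s: 29.92
ee_pos: [0.5905, -0.037, 0.2255]
tool_rot: [-90.4, 0.4, -73.6]
wrist_force: [-9.1, 6.4, 7.5]
gripper_width: 0.0129
time_s: 30.75
ee_pos: [0.5904, -0.037, 0.2255]
tool_rot: [-90.4, 0.4, -69.7]
wrist_force: [-10.5, 5.7, 8.7]
gripper_width: 0.0126
```

View pics/s7.png

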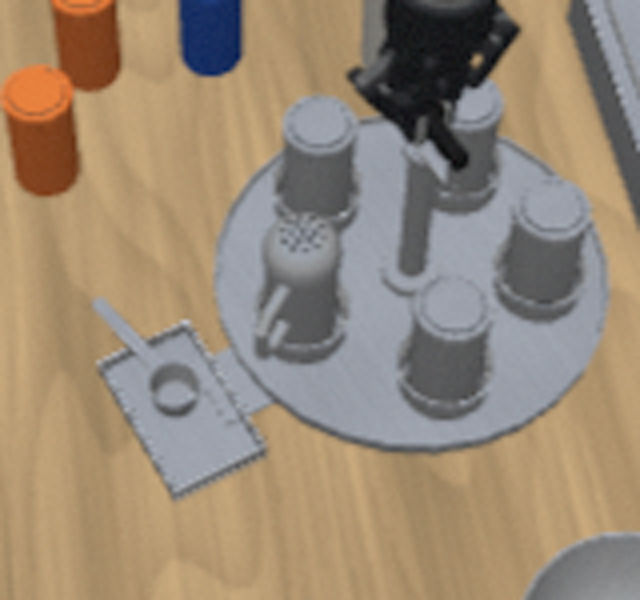

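View pics/t7.png

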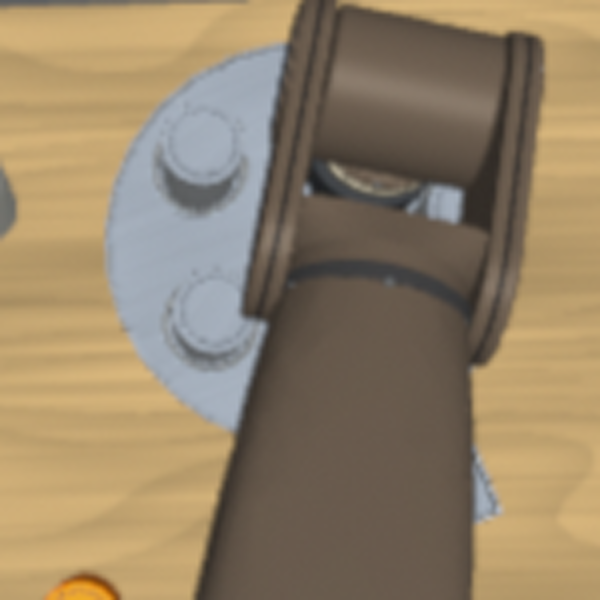

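```bash
python3 - <<'E'
from h import *
import pickle
a,b=pickle.load(open('c5.pkl','rb'))
c=np.array([.592,-.0378]);yaw=np.radians(20.3)
S=lambda x,y:(180+(x+.5)/4-.5,170+(y+.5)/4-.5)
T=lambda x,y:(220+(x+.5)/4-.5,112+(y+.5)/4-.5)
for nm,r,uv,z in [('shaker',a,S(302,234),.170),('c',a,S(320,124),.151),('c',a,S(555,208),.151),('c',a,S(453,306),.151),('c',b,T(204,145),.151),('c',b,T(216,313),.151)]:
    d=atz(r,uv,z)[:2]-c
    print(nm,'r',np.linalg.norm(d).round(4),'ang',np.degrees(np.arctan2(d[1],d[0])).round(1),'in carousel frame',(R.from_euler('z',-yaw).apply([*d,0])[:2]).round(4))
s=state();print(s['time_s'],s['wrist_force'],s['joint_vel'].round(2),s['gripper_width'])
E
```

```text
shaker r 0.1043 ang -159.0 in carousel frame [-0.1043 -0.0013]
c r 0.0974 ang 130.5 in carousel frame [-0.0336  0.0914]
c r 0.1014 ang -18.4 in carousel frame [ 0.0791 -0.0634]
c r 0.104 ang -89.0 in carousel frame [-0.0344 -0.0981]
c r 0.0984 ang 57.0 in carousel frame [0.079  0.0588]
c r 0.1009 ang 129.4 in carousel frame [-0.033   0.0953]
30.85 [-10.6221858    7.39724078   8.60251485] [ 0.15 -0.04 -0.03  0.14 -0.02  0.1 ] 0.013181529745088454
```

```bash
python3 -m handwheel '0 0 0 0 0;0 0 0 0 0;0 0 0 0 0'; python3 -c "
from plant import *
print(finish_job()); s=state(); print(s['time_s'],s['ee_pos'],s['gripper_width'])"
```

```text
time_s: 31.1
ee_pos: [0.5904, -0.037, 0.2255]
tool_rot: [-90.4, 0.4, -69.7]
wrist_force: [-10.6, 5.6, 8.1]
gripper_width: 0.0128
the job is handed in; nothing more can be done
None
the job is handed in; nothing more can be done
```

I set the shaker upright in the empty pocket and let it go. Then I gripped the carrying handle and turned the turntable 109° counter-clockwise in one ramped sweep. I handed the job in at 31.1 s, with the gripper still closed on the handle.

**Shaker position:** in the last side picture its middle is about 1 mm sideways of the tray line (limit 18 mm) and about 104 mm in front of the axis. That is one view, with camera calibration good to about 2 mm.

**Canisters:** all four look upright in the last pictures, but one is partly hidden behind the handle and I did not measure it. The other three measure 97–104 mm from the axis. Their angles put the shaker between 197.6° and 202.5°, against a front direction of 200.3°.

**Grip and stillness:** the fingers stand 13 mm apart on the 14 mm bar. The arm's pose was steady to a tenth of a millimetre over the last readings. The finger force on the handle is not reported, so I could not check it directly.

**Mismatch:** a steady wrist force of about 14 N built up during the sweep. The tool sits a couple of millimetres off the turntable's axis, and I left it because it is well under the limit.

**Other objects:** I did not measure them again afterwards. The tray and scoop look unmoved in the last side picture, and nothing touched the bottle, bowl, meal tray or jar as far as I saw.

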